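# Seat a swab tube in the tube mixer and start it

## Task

Take the red-capped swab tube out of the rack, lower it upright through the mixer's collar, feel lightly about with its foot for the well hidden below, and push it gently fully home and let it go. Then press the green start button, leaving it free to spring back. Do not press hard on the mixer with the tube, and leave the other two tubes in the rack and the loupe alone.

Things in the scene. Friction and masses are not known exactly. Their poses are not given: they have to be found in the camera images.
- red_tube_mid (a point): Middle of the red-capped clear swab tube: a straight round tube, 108 mm long overall, z along it towards the cap. This point is on its axis, 54 mm above its flat foot and 54 mm below the cap's top. Body 15.2 mm in diameter; the cap takes the top 16 mm and is 17.6 mm in diameter. Mass about 40 g. It stands in the rack at the start; grip it by the cap.
- blue_tube_mid (a point): Middle of the blue-capped swab tube, same shape as the red-capped one; stays in the rack.
- white_tube_mid (a point): Middle of the white-capped swab tube, same shape; stays in the rack.
- rack: White two-tier tube rack, fixed, 176 x 50 mm and 60 mm high; origin at the centre of its underside, its x along its row of four places (x = -60, -20, 20, 60 mm; one empty). Tubes stand on its 6 mm base and stick out 62 mm above its upper plate (17.6 mm holes). Mind the fixed magnifier lamp nearer the robot: up to 0.40 m high over world x 0.18 to 0.40, y -0.14 to 0.24.
- mixer: White bench mixer for one tube, fixed, 230 x 140 mm, its flat deck 68 mm high; origin at the centre of its underside, x along it: control panel at -x, splash collar at +x. Inside, under the collar, is a sprung black head with one blind well that takes the tube. More than 20 N between tube and mixer is too much.
- head_face (a point): Point on the collar's axis, level with the flat top face of the black head, 58 mm above the bench. In that face is one round blind well, 17.6 mm wide, closed flush by a dust pad that sinks at a touch. On its orbit the head stopped with the well 3 to 7 mm off this point, in any direction: not seen nor measured, to be found by feel. The face reaches past the collar all round.
- pad (a joint): How far the dust pad in the well is pushed down into the head, in m: 0 flush with the face, 0.036 at the bottom, where the foot of a seated tube is 22 mm above the bench. Its spring (under 0.2 N) is too weak to lift a tube.
- head (a joint): How far the head is pressed down, in m: 0 at rest, 0.008 at its hard stop. It gives from about 1.5 N on, 1 mm more for each further 1.5 N, and springs back up. Sideways it stays where it stopped.
- collar (a point): Centre of the rim of the grey round splash collar on the mixer's deck, 88 mm above the bench, z up. Its opening is 42 mm in diameter at the rim and 40 mm in the deck below it; outer diameter 60 mm at the foot, 54 mm at the rim.
- start_top (a point): Centre of the top face of the round green start button on the mixer's control panel, 24 mm in diameter, pressed straight down.
- start (a joint): Travel of the start button in m: 0 released, 0.006 fully pressed (about 4 N); springs back. It starts the mixer from 0.004 on.
- loupe: Black stand loupe, 43 mm in diameter and 32 mm high, origin at the centre of its underside; a bystander.

How it is judged:
By the outcome, as a careful person would: the job done as asked, in the order asked, and still so for the second after the job is handed in, with the robot touching nothing.
It also fails if it takes over 72 s, if anything falls off the work surface, if the arm or the gripper's body presses on something with over 40 N, if the wrist force passes 120 N, or if a joint passes its speed limit or range.

## Robot

A 6-joint arm with a two-finger parallel gripper is mounted at the origin on a cart in front of the work surface, level with it; the furniture and walls round the work are solid. World frame = base frame: x ahead of the robot, y to its left, z up, the work surface at z = 0. Lengths are in mm, angles in rad, forces in N, time in s.
With the tool pointing down it reaches from about 350 to 725 mm from the base axis. Payload 6 kg.
Tool frame: the origin (TCP) lies at the very end of the fingers, on their centre line; the grasp point (between the pads) lies 19 mm behind it; z points along the fingers, y is the line along which they close (so a half turn about z gives the same grasp; the last joint's range is limited). The gripper opens to 85 mm and grips with 20 to 120 N. Pads are 22 mm wide; open, the fingers measure 114 mm over their backs; the gripper's body (76 mm by 85 mm) begins 54 mm behind the grasp point. The pads swing forward as they close: fully open they stand 13 mm farther back than shut.
Start: joints at [-0.911, 0.04, 0.085, 0, -1.615, -0.334], TCP at [192.048, -568.411, 231.261] pointing down, gripper open.
Joint ranges: [-2.56, 2.56], [-1.29, 2.01], [-1.08, 1.49], [-3.29, 1.98], [-2.81, -0.18], [-2.99, 2.99]. Speed limits (rad/s): [2.57, 2.57, 3.01, 3.14, 3.14, 3.14].

## Interface

Orientations are given as a 3x3 rotation matrix whose columns are the frame's x, y, z axes.
In Python, from cell import sensors, viewer, job, search_frame gives the robot as it stands.
- The arm moves only by the tool play_rows, never from a script. Its argument "deltas" is a list of rows, each a list of 3 entries, a list of its own where there are three numbers: the closure in counts, from 0 (fully open) to 255 (shut), then the shift along the tool's x, y, z in m, then the turn, a rotation vector about the tool's x, y, z in degrees. A call has 1 to 5 rows; each row is the pose to reach, as a shift and turn from the pose commanded when the call began, along the tool's axes at that moment; what a row does not reach only later rows make up. A row lasts 1/8 s, in which the tool goes at most 62.5 mm and 10.7 degrees, less where a joint would pass 70% of its speed; a pose out of reach is approached as far as the arm can. A call with a gripper value outside its range is refused whole. The fingers move at their own pace and stop on an object; "grip_force" is the grip in N (left out, the last holds). Time passes only in rows, so rows that repeat a pose let the fingers close. It gives the time, the measured TCP pose, the force, the opening and the grip force at its end, in the units of the state.
- sensors.get_state(): the state, without advancing time (a new reading comes with each control period).
- viewer.snapshot(name): name is "scene" or "top"; returns a dict with "image" (384x512x3 uint8, blue, green, red), "K" (3x3 intrinsics, pixels), "k1" (the pictures are not rectified: a ray, as slopes to the right and down, at radius r is drawn at 1 + k1 r^2 times it, then the intrinsics apply), "world_to_cam" (4x4, takes a point from world to camera coordinates). Camera axes: x right, y up, looking along -z (the intrinsics and any distortion apply to the point x, -y, -z); pixel columns grow to the right and rows downward; lengths in mm; the calibration is good to about 2 mm. A picture is of the moment at which its call begins. There is no depth.
- job.close_job(): hands the job in; it is judged then, once.
Trained networks look in the newest picture that a camera, given by its name, has taken for a name from the list of things; names that differ only in an ending like _2 or _b are one class to them, and where a whole thing is asked for, a point or a joint stands for the part that bears it (a point fixed in the world has none). Each returns a list of dicts, best first, with "score" (0 to 1); they miss things now and then, are a little off and sometimes report something else, mostly with a low value. They report only what shows in the picture. A call takes as long as a camera call.
- search_frame(camera, query): "extent" ([left, top, width, height] in pixels, round what is visible of it).
The state is a dict: "t": time; "joints": joint angles; "dq": joint speeds; "joint_efforts": joint torques, N m; "eef_pos": TCP position; "orientation": TCP orientation; "wrist_force": force on the tool from outside, world axes, zero at the start; "ft_torque": the same for the moment, N m; "opening": opening from 0.0 (shut) to 1.0 (fully open); "finger_force": force on a finger pad.
Only numpy, scipy, OpenCV 4.12 (cv2) and the standard library are available. Lean on these libraries where they do the work, as an engineer would, in place of code of your own. Each camera call takes 0.05 s, during which the arm holds its last target. There are 200 camera calls.

## Working session

There is one attempt and no reset: what is moved stays moved. The work goes in short steps, Python scripts to look and compute and a tool call to move; the robot and the scene stay as the last step left them, time stands still between calls to the robot, and variables do not carry over. Pictures are saved under pics/ and viewed, at most 10 in all, crops included, and the job is handed in when it is done.

Besides the shell and the picture viewer there is one more tool, called after "Request:" by a JSON object that holds its "op" and its "data", one argument or row to a line. play_rows: Moves the arm, as the interface text tells. Its arguments: {"type":"object","properties":{"deltas":{"type":"array"},"grip_force":{"type":"number"}},"required":["deltas"]}

```bash
ls; mkdir -p pics; cat > h.py <<'E'
import numpy as np, cv2
from cell import sensors, viewer, job, search_frame
def snap(n,fn=None):
    s=viewer.snapshot(n)
    if fn: cv2.imwrite('pics/'+fn,np.asarray(s['image']))
    return s
def proj(s,p):
    p=np.atleast_2d(p); M=np.array(s['world_to_cam']); c=p@M[:3,:3].T+M[:3,3]
    u=np.c_[c[:,0]/-c[:,2],-c[:,1]/-c[:,2]]; r2=(u**2).sum(1,keepdims=True)
    u=u*(1+s['k1']*r2); K=np.array(s['K']); return u@K[:2,:2].T+K[:2,2]
def ray(s,px):
    K=np.array(s['K']); M=np.array(s['world_to_cam'])
    u=cv2.undistortPoints(np.array([[px]],float),K,np.array([s['k1'],0,0,0.]))[0,0]
    d=M[:3,:3].T@np.array([u[0],-u[1],-1]); o=-M[:3,:3].T@M[:3,3]; return o,d/np.linalg.norm(d)
def atz(s,px,z):
    o,d=ray(s,px); return o+d*(z-o[2])/d[2]
E
python3 - <<'E'
from h import *
a=snap('scene','s1.png');b=snap('top','t1.png')
print(a['K'],a['k1'],b['k1'])
for s,n in((a,'scene'),(b,'top')):
    M=np.array(s['world_to_cam']);print(n,-M[:3,:3].T@M[:3,3])
    for q in ['red_tube_mid','blue_tube_mid','white_tube_mid','rack','mixer','collar','start_top','start','loupe','head']:
        try: print(q,[(np.round(d['extent']).tolist(),round(d['score'],2)) for d in search_frame(n,q)[:2]])
        except Exception as e: print(q,e)
print(sensors.get_state())
E
```

```text
pics
[[431.66074917   0.         259.474519  ]
 [  0.         431.66074917 185.46368257]
 [  0.           0.           1.        ]] -0.06698476170936207 -0.13674796551049523
scene [253.22780902 593.97717458 791.82326192]
red_tube_mid [([190.0, 249.0, 12.0, 26.0], 0.59)]
blue_tube_mid [([300.0, 176.0, 10.0, 10.0], 0.62), ([215.0, 208.0, 8.0, 22.0], 0.53)]
white_tube_mid [([207.0, 222.0, 13.0, 28.0], 0.75)]
rack [([182.0, 221.0, 56.0, 74.0], 0.85)]
mixer [([230.0, 148.0, 94.0, 61.0], 0.6), ([302.0, 176.0, 5.0, 8.0], 0.29)]
collar [([231.0, 149.0, 93.0, 65.0], 0.64), ([297.0, 177.0, 12.0, 9.0], 0.25)]
start_top [([299.0, 178.0, 8.0, 7.0], 0.55)]
start []
loupe []
head []
top [ 326.8616627  -153.29066549 1454.33410512]
red_tube_mid [([154.0, 183.0, 8.0, 7.0], 0.48)]
blue_tube_mid [([193.0, 182.0, 9.0, 8.0], 0.52)]
white_tube_mid [([180.0, 179.0, 7.0, 10.0], 0.48)]
rack [([148.0, 179.0, 60.0, 19.0], 0.95)]
mixer [([248.0, 160.0, 60.0, 83.0], 0.7)]
collar [([246.0, 159.0, 62.0, 88.0], 0.72)]
start_top []
start []
loupe [([342.0, 179.0, 17.0, 22.0], 0.6), ([155.0, 183.0, 5.0, 8.0], 0.39)]
h
[... 176 characters left out ...]
]), 'dq': array([-1.74371047e-03,  5.29364649e-06,  5.02202620e-04,  4.63161538e-04,
        1.11206177e-04, -1.61233209e-03]), 'joint_efforts': array([ 5.79296534e-05, -3.67938459e+01,  3.47441733e+01,  6.93316698e+00,
       -9.14545253e-04, -3.99244789e-05]), 'eef_pos': array([ 192.04640194, -568.42470791,  231.29423088]), 'orientation': array([[-9.47401860e-01, -3.20046421e-01, -6.70438462e-05],
       [-3.20046422e-01,  9.47401862e-01,  9.06983873e-06],
       [ 6.06146953e-05,  3.00499252e-05, -9.99999998e-01]]), 'wrist_force': array([-0.84766993,  0.13553548, -0.14675388]), 'ft_torque': array([ 0.00024898, -0.04231379, -0.03221683]), 'finger_force': 0.0, 'opening': 1.0023805477192178}
```

```bash
python3 - <<'E'
import cv2,numpy as np
a=cv2.imread('pics/s1.png');b=cv2.imread('pics/t1.png')
A=cv2.resize(a[130:310,160:345],None,fx=4,fy=3.3,interpolation=cv2.INTER_CUBIC)
A=cv2.resize(a[130:310,170:340],None,fx=3.3,fy=3.3,interpolation=cv2.INTER_CUBIC)
B=cv2.resize(b[140:250,140:370],None,fx=3.4,fy=3.4,interpolation=cv2.INTER_CUBIC)
cv2.imwrite('pics/s1c.png',A);cv2.imwrite('pics/t1c.png',B)
E
```

```text
(no output)
```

View pics/s1c.png

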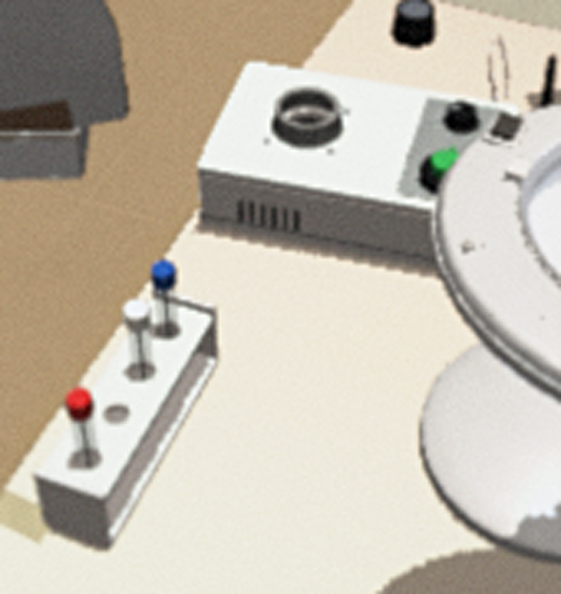

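View pics/t1c.png

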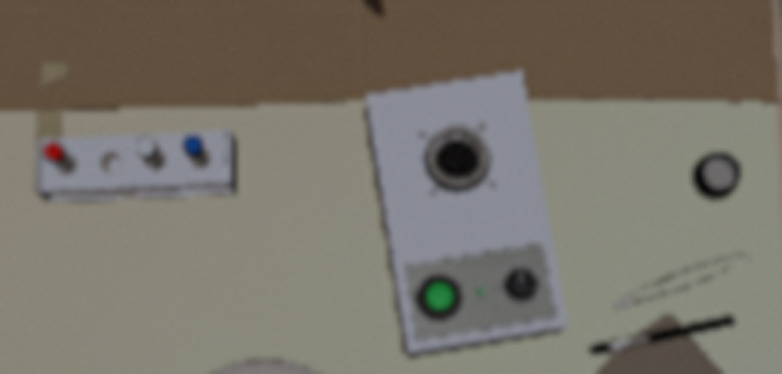

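The scene crop shows the mixer collar (~263,164 px), the green button (~304,178, partly by the lamp), and the red tube at the robot-left end of the rack, beside the empty place. In the top view, red cap is at ~(156,185), collar ~(274,186), button ~(269,227).

```bash
cat >> h.py <<'E'
def tri(s1,p1,s2,p2):
    A=[];b=[]
    for s,p in((s1,p1),(s2,p2)):
        o,d=ray(s,p);P=np.eye(3)-np.outer(d,d);A.append(P);b.append(P@o)
    x=np.linalg.lstsq(np.vstack(A),np.hstack(b),rcond=None)[0]
    return x,[np.round(proj(s,x)[0]-p,1) for s,p in((s1,p1),(s2,p2))]
def blob(s,col):
    h=cv2.cvtColor(np.asarray(s['image']),cv2.COLOR_BGR2HSV)
    H,S,V=[h[...,i].astype(int) for i in range(3)]
    m={'red':((H<8)|(H>172)),'green':(H>45)&(H<80),'blue':(H>100)&(H<125)}[col]&(S>130)&(V>50)
    n,_,st,c=cv2.connectedComponentsWithStats(m.astype(np.uint8))
    o=sorted(range(1,n),key=lambda i:-st[i,4])[:2]
    return [(c[i].round(1).tolist(),st[i].tolist()) for i in o]
E
python3 - <<'E'
from h import *
a=snap('scene');b=snap('top')
for c in('red','green','blue'):
    A=blob(a,c);B=blob(b,c);print(c,A,B)
    print(tri(a,A[0][0],b,B[0][0]))
C=np.array([274.4,186.5]);print('collar top@88',atz(b,C,88),'scene@88',atz(a,[263.3,164.2],88),tri(a,[263.3,164.2],b,C))
B=lambda x,y:[x/3.4+140,y/3.4+140]
for p in [(367,95),(522,71),(564,326),(409,354)]: print('mix',atz(b,B(*p),68)) 
for p in [(38,140),(233,132),(236,190),(40,196)]: print('rack',atz(b,B(*p),60))
print('loupe',atz(b,B(718,174),32))
E
```

```text
red [([117.8, 293.4], [105, 282, 26, 24, 464]), ([193.4, 251.8], [190, 248, 8, 9, 56])] [([124.3, 151.3], [117, 143, 16, 17, 205]), ([62.0, 287.9], [55, 286, 14, 4, 34])]
(array([721.93809592, 248.63537039,  39.46733091]), [array([0.8, 0.2]), array([-0.2, -0.5])])
green [([303.4, 178.5], [300, 176, 8, 7, 37])] [([268.9, 226.7], [265, 223, 9, 9, 61]), ([70.8, 300.2], [70, 300, 3, 2, 4])]
(array([ 479.81660306, -197.76324165,   84.59959765]), [array([1.1, 0.2]), array([-0.2, -0.9])])
blue [([32.5, 255.1], [0, 237, 58, 35, 639]), ([185.6, 373.0], [165, 367, 41, 14, 177])] [([77.6, 119.9], [73, 106, 9, 22, 56]), ([101.5, 216.5], [100, 205, 4, 23, 41])]
(array([766.69870731, 335.71479634, 235.45724402]), [array([6.5, 1.1]), array([-2.2, -3. ])])
collar top@88 [ 595.25939521 -215.86312521   88.        ] scene@88 [ 595.35045528 -204.61672119   88.        ] (array([ 598.65493998, -215.95827605,   78.0744062 ]), [array([0.5, 0.1]), array([-0.1, -0.5])])
mix [ 656.58439489 -138.12759793   68.        ]
mix [ 677.55969014 -275.74646749   68.        ]
mix [ 450.81408207 -307.18694715   68.        ]
mix [ 427.86448944 -173.04885219   68.        ]
rack [620.04595057 154.93150741  60.        ]
rack [625.78583076 -19.14879551  60.        ]
rack [573.58964668 -22.30465377  60.        ]
rack [569.47494802 151.55823561  60.        ]
loupe [ 590.06832183 -454.57240274   32.        ]
```

```bash
python3 - <<'E'
from h import *
a=snap('scene');b=snap('top')
h=cv2.cvtColor(np.asarray(b['image']),cv2.COLOR_BGR2HSV)[176:194,146:168]
m=((h[...,0]<10)|(h[...,0]>170))&(h[...,1]>110); ys,xs=np.nonzero(m); c=[xs.mean()+146,ys.mean()+176]
print(m.sum(),c,tri(a,[193.4,251.8],b,c),atz(b,c,112),atz(a,[193.4,251.8],109))
bb=np.asarray(b['image']).astype(int)
h=cv2.cvtColor(np.asarray(b['image']),cv2.COLOR_BGR2HSV)[176:194,190:206]
m=((h[...,0]>100)&(h[...,0]<130))&(h[...,1]>130); ys,xs=np.nonzero(m); c=[xs.mean()+190,ys.mean()+176]
print(m.sum(),c,atz(b,c,112))
E
```

```text
23 [np.float64(155.3913043478261), np.float64(184.30434782608697)] (array([602.36285317, 132.66328621, 105.16963628]), [array([0.6, 0.1]), array([-0.2, -0.4])]) [599.71209666 130.73234909 112.        ] [601.77168113 135.42904907 109.        ]
15 [np.float64(196.4), np.float64(182.6)] [603.74465354  10.97341763 112.        ]
```

Request:
{"op": "play_rows", "data": {
  "deltas": [
    [0,[-0.052,0.0265,-0.003],[0,0,-10]],
    [0,[-0.104,0.053,-0.006],[0,0,-20]],
    [0,[-0.156,0.0795,-0.009],[0,0,-30]],
    [0,[-0.208,0.106,-0.012],[0,0,-40]],
    [0,[-0.26,0.1325,-0.015],[0,0,-50]]
  ],
  "grip_force": 40
}}

```text
t: 1.92
eef_pos: [397.0, -358.1, 246.7]
orientation: [[-0.358, -0.934, 0.001], [-0.934, 0.358, -0.0], [0.0, -0.001, -1.0]]
wrist_force: [0.5, -0.2, -0.8]
opening: 1.004
finger_force: 0.0
```

Request:
{"op": "play_rows", "data": {
  "deltas": [
    [0,[-0.054,-0.023,0],[0,0,-10]],
    [0,[-0.108,-0.046,0],[0,0,-21.3]],
    [0,[-0.162,-0.069,0],[0,0,-21.3]],
    [0,[-0.216,-0.092,0],[0,0,-21.3]],
    [0,[-0.269,-0.114,0],[0,0,-21.3]]
  ]
}}

```text
t: 2.55
eef_pos: [601.2, -148.9, 246.5]
orientation: [[-0.0, -1.0, 0.0], [-1.0, 0.0, -0.0], [0.0, -0.0, -1.0]]
wrist_force: [0.9, -1.1, 0.6]
opening: 0.998
finger_force: 0.0
```

Request:
{"op": "play_rows", "data": {
  "deltas": [
    [0,[-0.056,0,0.01],[0,0,0]],
    [0,[-0.112,0,0.025],[0,0,0]],
    [0,[-0.168,0,0.04],[0,0,0]],
    [0,[-0.224,0,0.06],[0,0,0]],
    [0,[-0.279,0.001,0.09],[0,0,0]]
  ]
}}

```text
t: 3.18
eef_pos: [599.4, 130.3, 156.8]
orientation: [[-0.0, -1.0, 0.002], [-1.0, 0.0, 0.001], [-0.001, -0.002, -1.0]]
wrist_force: [0.8, 0.1, -0.2]
opening: 0.998
finger_force: 0.0
```

```bash
python3 - <<'E'
from h import *
a=snap('scene');b=snap('top');st=sensors.get_state();print(st['eef_pos'],st['wrist_force'],st['joints'])
A=cv2.resize(a['image'][200:310,150:260],None,fx=5,fy=5,interpolation=cv2.INTER_CUBIC)
cv2.imwrite('pics/s2.png',A)
for p in ([600,130.5,114],[600,130.5,98],st['eef_pos']): print((proj(a,p)[0]-[150,200])*5)
E
```

```text
[596.88882098 132.5323932  151.4593087 ] [-0.49010806 -0.40273398 -0.88827784] [ 0.54408364  0.08188799 -0.01562798 -0.002676   -1.4794428  -0.53973731]
[225.6974287  243.86996202]
[229.54754294 269.02476149]
[220.55536936 188.4483707 ]
```

View pics/s2.png

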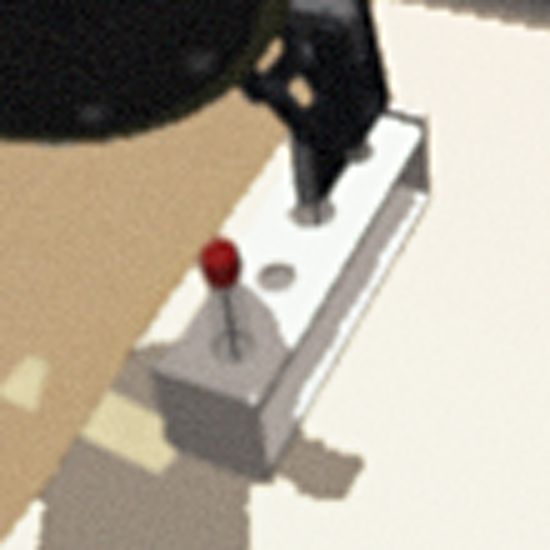

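The red cap sits at crop (220,262), within ~1.5 px of my estimate, below the gripper; the near finger shows at (330,130), clear of the caps.

Request:
{"op": "play_rows", "data": {
  "deltas": [
    [0,[-0.0015,0,0.02],[0,0,0]],
    [0,[-0.0015,0,0.04],[0,0,0]],
    [0,[-0.0015,0,0.055],[0,0,0]],
    [0,[-0.0015,0,0.066],[0,0,0]],
    [0,[-0.0015,0,0.068],[0,0,0]]
  ]
}}

```text
t: 3.9
eef_pos: [598.9, 129.2, 87.4]
orientation: [[-0.001, -1.0, -0.001], [-1.0, 0.001, -0.0], [0.0, 0.001, -1.0]]
wrist_force: [0.3, 0.1, -0.5]
opening: 0.995
finger_force: 0.0
```

```bash
python3 - <<'E'
from h import *
st=sensors.get_state();print(st['eef_pos'],st['wrist_force'])
a=snap('scene')
st=sensors.get_state();print(st['eef_pos'],st['wrist_force'],st['orientation'])
A=cv2.resize(a['image'][200:310,150:260],None,fx=5,fy=5,interpolation=cv2.INTER_CUBIC)
cv2.imwrite('pics/s3.png',A)
E
```

```text
[598.92683968 129.22548296  87.44357304] [ 0.25715571  0.07003849 -0.52647167]
[599.15249747 129.4237909   87.96285603] [-0.82187865 -0.70418569 -0.50206833] [[-9.72401107e-04 -9.99999442e-01 -4.12678881e-04]
 [-9.99999488e-01  9.72516820e-04 -2.80287162e-04]
 [ 2.80688343e-04  4.12406119e-04 -9.99999876e-01]]
```

View pics/s3.png

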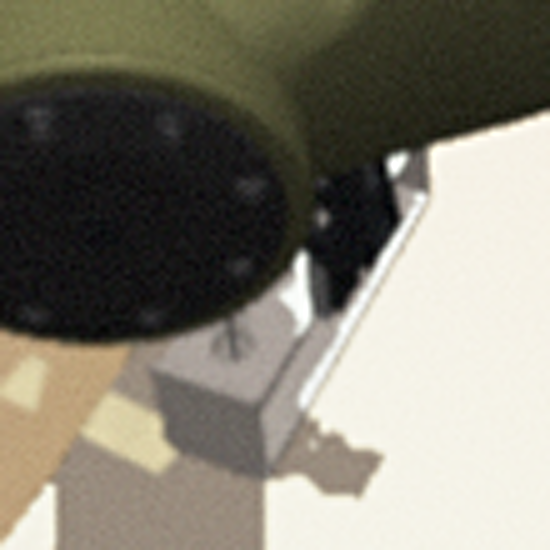

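The wrist hides the cap now, with the tool centred over it; closing.

Request:
{"op": "play_rows", "data": {
  "deltas": [
    [0,[-0.003,-0.001,0.001],[0,0,0]],
    [120,[-0.003,-0.001,0.001],[0,0,0]],
    [255,[-0.003,-0.001,0.001],[0,0,0]],
    [255,[-0.003,-0.001,0.001],[0,0,0]],
    [255,[-0.003,-0.001,0.001],[0,0,0]]
  ],
  "grip_force": 30
}}

```text
t: 4.58
eef_pos: [600.3, 132.8, 87.6]
orientation: [[-0.001, -1.0, 0.0], [-1.0, 0.001, 0.0], [-0.0, -0.0, -1.0]]
wrist_force: [-0.8, 0.4, 0.6]
opening: 0.192
finger_force: 29.2
```

Request:
{"op": "play_rows", "data": {
  "deltas": [
    [255,[0,0,0],[0,0,0]],
    [255,[0,0,0],[0,0,0]]
  ]
}}

```text
t: 4.82
eef_pos: [600.3, 132.8, 87.5]
orientation: [[-0.001, -1.0, 0.0], [-1.0, 0.001, 0.0], [-0.0, -0.0, -1.0]]
wrist_force: [0.6, 0.3, 0.5]
opening: 0.195
finger_force: 29.2
```

Request:
{"op": "play_rows", "data": {
  "deltas": [
    [255,[0,0,-0.02],[0,0,0]],
    [255,[0,0,-0.045],[0,0,0]],
    [255,[0,0,-0.075],[0,0,0]],
    [255,[0,0,-0.105],[0,0,0]],
    [255,[0,0,-0.125],[0,0,0]]
  ]
}}

```text
t: 5.45
eef_pos: [600.5, 132.8, 215.4]
orientation: [[-0.001, -1.0, 0.002], [-1.0, 0.001, 0.001], [-0.001, -0.002, -1.0]]
wrist_force: [0.0, -0.6, -0.1]
opening: 0.19
finger_force: 29.4
```

```bash
python3 - <<'E'
from h import *
snap('top');a=snap('scene');st=sensors.get_state();p=st['eef_pos'];print(p,st['wrist_force'],st['opening'])
A=cv2.resize(a['image'][190:310,150:270],None,fx=5,fy=5,interpolation=cv2.INTER_CUBIC)
cv2.imwrite('pics/s4.png',A)
for dz in (27,11,-81.5): print((proj(a,p+[0,0,dz])[0]-[150,190])*5)
E
```

```text
[601.04710383 132.97437382 215.8909799 ] [ 0.27119207 -0.89034032 -0.56680045] 0.19265058530902016
[185.12537518  69.27789369]
[189.88638407 100.30836405]
[215.23821041 264.37622146]
```

View pics/s4.png

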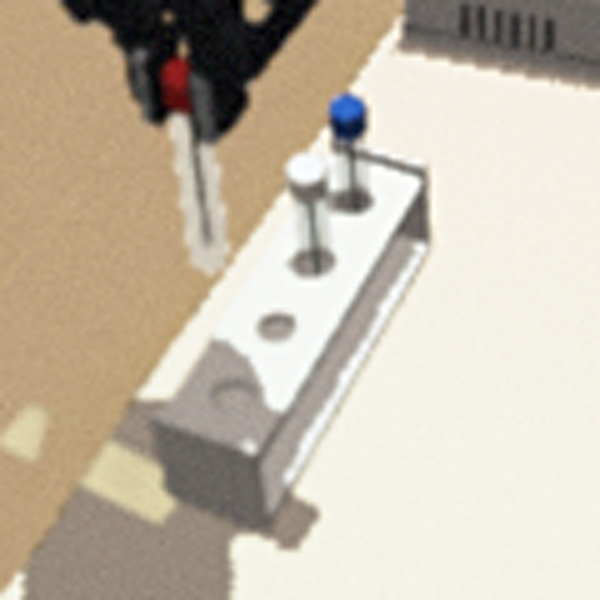

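Tube is held upright, foot at crop (208,268), clear of the rack; the other tubes are untouched. The scene camera's offset is consistent, so I correct the collar measurement with it.

```bash
python3 - <<'E'
from h import *
a=snap('scene');b=snap('top')
print('scene corr',atz(a,[264.7,163.1],88),'top',atz(b,[274.4,186.5],88))
g=tri(a,[304.8,177.4],b,[268.9,226.9]);print('green',g)
# refine collar in top: dark hole centroid & grey ring ellipse
im=cv2.cvtColor(np.asarray(b['image']),cv2.COLOR_BGR2GRAY)
sub=im[170:205,258:292];m=(sub<75).astype(np.uint8)
n,_,st,c=cv2.connectedComponentsWithStats(m);i=1+np.argmax(st[1:,4]);print('dark',st[i],c[i]+[258,170],atz(b,c[i]+[258,170],75))
m=(sub<135).astype(np.uint8);n,_,st,c=cv2.connectedComponentsWithStats(m);i=1+np.argmax(st[1:,4]);print('ring',st[i],c[i]+[258,170],atz(b,c[i]+[258,170],80))
s=np.asarray(a['image']);sub=cv2.cvtColor(s,cv2.COLOR_BGR2GRAY)[150:182,245:285]
m=(sub<150).astype(np.uint8);n,_,st,c=cv2.connectedComponentsWithStats(m);i=1+np.argmax(st[1:,4]);print('sring',st[i],c[i]+[245,150],atz(a,c[i]+[245+1.4,150-1.1],78))
E
```

```text
scene corr [ 593.8479938  -210.25656748   88.        ] top [ 595.25939521 -215.86312521   88.        ]
green (array([ 477.63022615, -197.81716366,   89.28438911]), [array([0.7, 0.2]), array([-0.1, -0.6])])
dark [  8  10  16  16 165] [274.06666667 187.35151515] [ 595.24504377 -215.43000594   75.        ]
ring [  4   6  24  22 400] [273.97   186.4425] [ 597.01309707 -214.95951257   80.        ]
sring [  7   7  22  18 271] [262.63468635 165.91512915] [ 597.43173721 -214.4069424    78.        ]
```

Request:
{"op": "play_rows", "data": {
  "deltas": [
    [255,[0.03,0.0,0],[0,0,0]],
    [255,[0.08,0.001,0],[0,0,0]],
    [255,[0.135,0.003,0],[0,0,0]],
    [255,[0.19,0.004,0],[0,0,0]],
    [255,[0.245,0.005,0],[0,0,0]]
  ]
}}

```text
t: 6.28
eef_pos: [594.1, -113.7, 210.4]
orientation: [[-0.0, -1.0, -0.003], [-1.0, 0.0, 0.0], [-0.0, 0.003, -1.0]]
wrist_force: [1.8, 0.6, 0.1]
opening: 0.19
finger_force: 29.4
```

Request:
{"op": "play_rows", "data": {
  "deltas": [
    [255,[0.05,0.0,0],[0,0,0]],
    [255,[0.09,0.0,0],[0,0,0]],
    [255,[0.101,0.0,0],[0,0,0]],
    [255,[0.101,0.0,0],[0,0,0]]
  ]
}}

```text
t: 6.78
eef_pos: [594.5, -213.3, 210.8]
orientation: [[-0.002, -1.0, -0.002], [-1.0, 0.002, 0.001], [-0.001, 0.002, -1.0]]
wrist_force: [-0.6, 0.9, -0.1]
opening: 0.193
finger_force: 29.4
```

```bash
python3 - <<'E'
from h import *
b=snap('top');a=snap('scene');st=sensors.get_state();p=st['eef_pos'];print(st['t'],p,st['wrist_force'],st['orientation'][:,2])
A=cv2.resize(a['image'][90:190,215:335],None,fx=5,fy=5,interpolation=cv2.INTER_CUBIC)
for q,c in ((p+[0,0,-81.5],(0,255,255)),(p+[0,0,27],(0,255,255)),([596,-214.7,88],(255,0,255))):
    u=((proj(a,q)[0]+[-1.4,1.1]-[215,90])*5).astype(int);cv2.circle(A,tuple(u.tolist()),3,c,-1)
cv2.imwrite('pics/s5.png',A)
E
```

```text
6.875 [ 594.96127832 -212.20296818  211.70745989] [0.21295124 0.04879398 0.04990088] [-9.46813155e-04  5.12600643e-04 -9.99999420e-01]
```

View pics/s5.png

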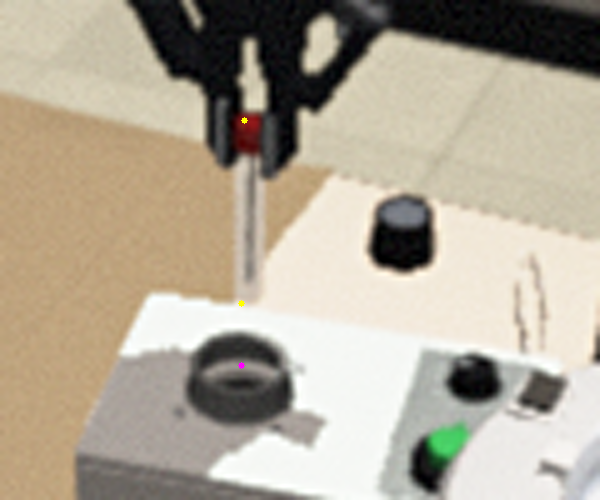

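The tube foot (247,300) stands just short of and above the collar (centre ~240,362), about 2 mm towards −x; I shift and lower it into the collar.

Request:
{"op": "play_rows", "data": {
  "deltas": [
    [255,[0,-0.002,0],[0,0,0]],
    [255,[0,-0.002,0.015],[0,0,0]],
    [255,[0,-0.002,0.035],[0,0,0]],
    [255,[0,-0.002,0.052],[0,0,0]],
    [255,[0,-0.002,0.062],[0,0,0]]
  ],
  "grip_force": 45
}}

```text
t: 7.5
eef_pos: [596.3, -213.1, 148.1]
orientation: [[-0.001, -1.0, -0.002], [-1.0, 0.001, 0.0], [-0.0, 0.002, -1.0]]
wrist_force: [0.8, 0.8, 0.4]
opening: 0.189
finger_force: 43.8
```

Request:
{"op": "play_rows", "data": {
  "deltas": [
    [255,[0,0,0],[0,0,0]],
    [255,[0,0,0],[0,0,0]]
  ]
}}

```text
t: 7.75
eef_pos: [597.3, -213.4, 151.2]
orientation: [[-0.001, -1.0, 0.001], [-1.0, 0.001, -0.0], [0.0, -0.001, -1.0]]
wrist_force: [0.4, -0.3, -0.0]
opening: 0.188
finger_force: 43.8
```

Request:
{"op": "play_rows", "data": {
  "deltas": [
    [255,[0,0,0.003],[0,0,0]],
    [255,[0,0,0.006],[0,0,0]],
    [255,[0,0,0.006],[0,0,0]]
  ]
}}

```text
t: 8.12
eef_pos: [596.8, -213.2, 144.0]
orientation: [[-0.001, -1.0, -0.001], [-1.0, 0.001, 0.0], [-0.0, 0.001, -1.0]]
wrist_force: [0.6, 0.0, 0.3]
opening: 0.187
finger_force: 43.8
```

Request:
{"op": "play_rows", "data": {
  "deltas": [
    [255,[0,0,0.002],[0,0,0]],
    [255,[0,0,0.004],[0,0,0]],
    [255,[0,0,0.004],[0,0,0]]
  ]
}}

```text
t: 8.5
eef_pos: [596.8, -213.2, 140.0]
orientation: [[-0.001, -1.0, -0.001], [-1.0, 0.001, 0.0], [-0.0, 0.001, -1.0]]
wrist_force: [-0.6, -0.2, 0.3]
opening: 0.188
finger_force: 43.8
```

Request:
{"op": "play_rows", "data": {
  "deltas": [
    [255,[0,0,0.0015],[0,0,0]],
    [255,[0,0,0.0015],[0,0,0]],
    [255,[0,0,0.0015],[0,0,0]]
  ]
}}

```text
t: 8.88
eef_pos: [597.1, -213.3, 139.2]
orientation: [[-0.001, -1.0, 0.0], [-1.0, 0.001, -0.0], [0.0, -0.0, -1.0]]
wrist_force: [-0.8, 0.1, 1.8]
opening: 0.19
finger_force: 44.1
```

Request:
{"op": "play_rows", "data": {
  "deltas": [
    [255,[0,0,0.0015],[0,0,0]],
    [255,[0,0,0.0015],[0,0,0]],
    [255,[0,0,0.0015],[0,0,0]]
  ]
}}

```text
t: 9.25
eef_pos: [597.2, -213.3, 137.8]
orientation: [[-0.001, -1.0, 0.001], [-1.0, 0.001, -0.0], [0.0, -0.001, -1.0]]
wrist_force: [0.2, 0.3, 3.9]
opening: 0.186
finger_force: 44.3
```

Request:
{"op": "play_rows", "data": {
  "deltas": [
    [255,[0,0,0.001],[0,0,0]],
    [255,[0,0,0.001],[0,0,0]],
    [255,[0,0,0.001],[0,0,0]]
  ]
}}

```text
t: 9.62
eef_pos: [597.2, -213.3, 136.8]
orientation: [[-0.001, -1.0, 0.001], [-1.0, 0.001, -0.0], [0.0, -0.001, -1.0]]
wrist_force: [0.1, -0.4, 5.2]
opening: 0.185
finger_force: 44.4
```

```bash
cat >> h.py <<'E'
def avg(n):
    R=[]
    for _ in range(n):
        viewer.snapshot('top');s=sensors.get_state();R.append(np.r_[s['wrist_force'],s['ft_torque'],s['joint_efforts'],s['eef_pos']])
    R=np.array(R);np.set_printoptions(precision=4,suppress=True)
    m=R.mean(0);e=R.std(0)/n**.5
    print('F',m[:3],e[:3],'\nT',m[3:6],e[3:6],'\nJ',m[6:12],R.std(0)[6:12],'\nP',m[12:],'t',s['t']);return m
E
python3 -c "
from h import *
avg(25)"
```

```text
F [-0.4065 -0.0163  5.0665] [0.0862 0.0968 0.1067] 
T [0.0267 0.19   0.0056] [0.0056 0.0055 0.0059] 
J [  0.0581 -38.5516  31.9527   5.9209   0.1835  -0.0002] [0.0008 0.0006 0.0004 0.0004 0.0001 0.    ] 
P [ 597.1535 -213.3112  136.7878] t 10.875
```

Request:
{"op": "play_rows", "data": {
  "deltas": [
    [255,[0,0,-0.004],[0,0,0]],
    [255,[0,0,-0.004],[0,0,0]]
  ]
}}

```text
t: 11.12
eef_pos: [596.7, -212.9, 139.7]
orientation: [[-0.001, -1.0, -0.001], [-1.0, 0.001, 0.001], [-0.001, 0.001, -1.0]]
wrist_force: [0.2, -0.4, -0.8]
opening: 0.185
finger_force: 44.1
```

```bash
python3 -c "
from h import *
avg(25)"
```

```text
F [ 0.1312 -0.0227 -0.0594] [0.0894 0.0869 0.0999] 
T [-0.002  -0.013   0.0087] [0.0074 0.0061 0.005 ] 
J [ -0.0066 -41.6897  34.677    6.94    -0.0063   0.    ] [0.0205 0.1333 0.1329 0.05   0.0216 0.0001] 
P [ 596.8845 -213.1483  140.1055] t 12.375
```

Request:
{"op": "play_rows", "data": {
  "deltas": [
    [255,[0.004,-0.0035,0],[0,0,0]],
    [255,[0.004,-0.0035,0],[0,0,0]],
    [255,[0.004,-0.0035,0.004],[0,0,0]],
    [255,[0.004,-0.0035,0.004],[0,0,0]]
  ]
}}

```text
t: 12.88
eef_pos: [600.8, -217.4, 137.2]
orientation: [[-0.0, -1.0, 0.001], [-1.0, 0.0, -0.001], [0.001, -0.001, -1.0]]
wrist_force: [-0.3, -0.5, 4.8]
opening: 0.184
finger_force: 44.4
```

Request:
{"op": "play_rows", "data": {
  "deltas": [
    [255,[0,0,-0.0045],[0,0,0]],
    [255,[-0.002,0,-0.0045],[0,0,0]],
    [255,[-0.002,0,0],[0,0,0]],
    [255,[-0.002,0,0],[0,0,0]]
  ]
}}

```text
t: 13.38
eef_pos: [600.7, -215.3, 136.8]
orientation: [[-0.0, -1.0, 0.001], [-1.0, 0.0, -0.001], [0.001, -0.001, -1.0]]
wrist_force: [0.5, 0.2, 5.2]
opening: 0.188
finger_force: 44.4
```

Request:
{"op": "play_rows", "data": {
  "deltas": [
    [255,[0,0,-0.0045],[0,0,0]],
    [255,[-0.002,0,-0.0045],[0,0,0]],
    [255,[-0.002,0,0],[0,0,0]],
    [255,[-0.002,0,0],[0,0,0]]
  ]
}}

```text
t: 13.88
eef_pos: [600.6, -213.4, 136.7]
orientation: [[-0.0, -1.0, 0.0], [-1.0, 0.0, -0.001], [0.001, -0.0, -1.0]]
wrist_force: [-0.3, -0.5, 5.4]
opening: 0.185
finger_force: 44.4
```

Request:
{"op": "play_rows", "data": {
  "deltas": [
    [255,[0,0,-0.0045],[0,0,0]],
    [255,[-0.002,0,-0.0045],[0,0,0]],
    [255,[-0.002,0,0],[0,0,0]],
    [255,[-0.002,0,0],[0,0,0]]
  ]
}}

```text
t: 14.38
eef_pos: [600.6, -211.4, 136.7]
orientation: [[-0.0, -1.0, 0.0], [-1.0, 0.0, -0.001], [0.001, -0.0, -1.0]]
wrist_force: [-0.2, 1.0, 5.8]
opening: 0.186
finger_force: 44.4
```

Request:
{"op": "play_rows", "data": {
  "deltas": [
    [255,[0,0,-0.0045],[0,0,0]],
    [255,[-0.002,0,-0.0045],[0,0,0]],
    [255,[-0.002,0,0],[0,0,0]],
    [255,[-0.002,0,0],[0,0,0]]
  ]
}}

```text
t: 14.88
eef_pos: [600.6, -209.4, 136.8]
orientation: [[-0.0, -1.0, 0.001], [-1.0, 0.0, -0.001], [0.001, -0.001, -1.0]]
wrist_force: [-0.7, 0.5, 4.5]
opening: 0.188
finger_force: 44.4
```

Request:
{"op": "play_rows", "data": {
  "deltas": [
    [255,[0,0,-0.0045],[0,0,0]],
    [255,[0.001,-0.0017,-0.0045],[0,0,0]],
    [255,[0.001,-0.0017,0],[0,0,0]],
    [255,[0.001,-0.0017,0],[0,0,0]]
  ]
}}

```text
t: 15.38
eef_pos: [602.4, -210.5, 136.7]
orientation: [[-0.001, -1.0, 0.001], [-1.0, 0.001, -0.001], [0.001, -0.001, -1.0]]
wrist_force: [0.4, -0.7, 5.0]
opening: 0.184
finger_force: 44.5
```

Request:
{"op": "play_rows", "data": {
  "deltas": [
    [255,[0,0,-0.0045],[0,0,0]],
    [255,[0.002,0,-0.0045],[0,0,0]],
    [255,[0.002,0,0],[0,0,0]],
    [255,[0.002,0,0],[0,0,0]]
  ]
}}

```text
t: 15.88
eef_pos: [602.2, -212.2, 135.8]
orientation: [[-0.001, -1.0, -0.0], [-1.0, 0.001, 0.0], [-0.0, 0.0, -1.0]]
wrist_force: [0.2, -0.5, -1.0]
opening: 0.184
finger_force: 44.1
```

Request:
{"op": "play_rows", "data": {
  "deltas": [
    [255,[0,0,-0.0045],[0,0,0]],
    [255,[0.002,0,-0.0045],[0,0,0]],
    [255,[0.002,0,0],[0,0,0]],
    [255,[0.002,0,0],[0,0,0]]
  ]
}}

```text
t: 16.38
eef_pos: [602.0, -214.1, 135.5]
orientation: [[-0.001, -1.0, -0.001], [-1.0, 0.001, 0.001], [-0.001, 0.001, -1.0]]
wrist_force: [1.2, 0.5, -0.7]
opening: 0.188
finger_force: 44.0
```

Request:
{"op": "play_rows", "data": {
  "deltas": [
    [255,[0,0,-0.0045],[0,0,0]],
    [255,[0.002,0,-0.0045],[0,0,0]],
    [255,[0.002,0,0],[0,0,0]],
    [255,[0.002,0,0],[0,0,0]]
  ]
}}

```text
t: 16.88
eef_pos: [602.5, -216.5, 137.1]
orientation: [[-0.001, -1.0, 0.001], [-1.0, 0.001, -0.001], [0.001, -0.001, -1.0]]
wrist_force: [0.7, -0.3, 5.2]
opening: 0.186
finger_force: 44.5
```

Request:
{"op": "play_rows", "data": {
  "deltas": [
    [255,[0,0,-0.0045],[0,0,0]],
    [255,[0.002,0,-0.0045],[0,0,0]],
    [255,[0.002,0,0],[0,0,0]],
    [255,[0.002,0,0],[0,0,0]]
  ]
}}

```text
t: 17.38
eef_pos: [602.3, -218.4, 136.8]
orientation: [[-0.001, -1.0, 0.001], [-1.0, 0.001, -0.001], [0.001, -0.001, -1.0]]
wrist_force: [-0.0, -0.8, 5.0]
opening: 0.188
finger_force: 44.5
```

The well is found: no resistance at two neighbouring probes (y −212.2 and −214.1 at x ≈602), so its centre is near y −213.2. Going there.

Request:
{"op": "play_rows", "data": {
  "deltas": [
    [255,[0,0,-0.0045],[0,0,0]],
    [255,[-0.005,0,-0.0045],[0,0,0]],
    [255,[-0.005,0,-0.0045],[0,0,0]],
    [255,[-0.005,0,0],[0,0,0]],
    [255,[-0.005,0,0],[0,0,0]]
  ]
}}

```text
t: 18.0
eef_pos: [602.1, -213.1, 135.5]
orientation: [[-0.001, -1.0, -0.001], [-1.0, 0.001, 0.0], [-0.0, 0.001, -1.0]]
wrist_force: [1.3, 0.2, -0.8]
opening: 0.182
finger_force: 44.0
```

Request:
{"op": "play_rows", "data": {
  "deltas": [
    [255,[0,0,0.002],[0,0,0]],
    [255,[0,0,0.004],[0,0,0]],
    [255,[0,0,0.005],[0,0,0]],
    [255,[0,0,0.005],[0,0,0]]
  ]
}}

```text
t: 18.5
eef_pos: [602.1, -213.2, 131.2]
orientation: [[-0.001, -1.0, -0.0], [-1.0, 0.001, 0.0], [-0.0, 0.0, -1.0]]
wrist_force: [0.1, -0.2, -1.0]
opening: 0.192
finger_force: 44.0
```

```bash
python3 -c "
from h import *
avg(12)"
```

```text
F [ 0.3778 -0.1149 -0.6846] [0.135  0.1573 0.1065] 
T [-0.0493 -0.1098  0.0042] [0.0101 0.0115 0.0076] 
J [  0.0125 -42.4724  34.5665   6.906   -0.1222   0.0001] [0.0086 0.0063 0.0227 0.0016 0.0162 0.0001] 
P [ 602.151  -213.1988  131.3329] t 19.1
```

Request:
{"op": "play_rows", "data": {
  "deltas": [
    [255,[0,-0.0004,0.004],[0,0,0]],
    [255,[0,-0.0004,0.008],[0,0,0]],
    [255,[0,-0.0004,0.012],[0,0,0]],
    [255,[0,-0.0004,0.012],[0,0,0]]
  ]
}}

```text
t: 19.6
eef_pos: [602.4, -213.2, 118.8]
orientation: [[-0.001, -1.0, -0.001], [-1.0, 0.001, 0.0], [-0.0, 0.001, -1.0]]
wrist_force: [-0.6, 0.4, -0.0]
opening: 0.181
finger_force: 44.0
```

Request:
{"op": "play_rows", "data": {
  "deltas": [
    [255,[0,0,0.004],[0,0,0]],
    [255,[0,0,0.008],[0,0,0]],
    [255,[0,0,0.012],[0,0,0]],
    [255,[0,0,0.012],[0,0,0]]
  ]
}}

```text
t: 20.1
eef_pos: [602.5, -213.2, 106.9]
orientation: [[-0.001, -1.0, -0.0], [-1.0, 0.001, 0.0], [-0.0, 0.0, -1.0]]
wrist_force: [1.7, -0.2, -0.5]
opening: 0.187
finger_force: 44.0
```

```bash
python3 -c "
from h import *
avg(8)"
```

```text
F [-0.1409 -0.3324 -0.2656] [0.1683 0.1261 0.1322] 
T [-0.044  -0.0846  0.0044] [0.0085 0.0176 0.0082] 
J [  0.0306 -42.6166  34.2597   6.8302  -0.0762  -0.0001] [0.0131 0.0367 0.0762 0.0113 0.0236 0.0001] 
P [ 602.551  -213.2178  107.3935] t 20.5
```

Request:
{"op": "play_rows", "data": {
  "deltas": [
    [255,[0,0,0.002],[0,0,0]],
    [255,[0,0,0.0035],[0,0,0]],
    [255,[0,0,0.0035],[0,0,0]]
  ]
}}

```text
t: 20.88
eef_pos: [602.6, -213.2, 103.7]
orientation: [[-0.001, -1.0, -0.0], [-1.0, 0.001, 0.0], [-0.0, 0.0, -1.0]]
wrist_force: [0.9, 0.5, -0.5]
opening: 0.181
finger_force: 44.1
```

Request:
{"op": "play_rows", "data": {
  "deltas": [
    [255,[0,0,0.001],[0,0,0]],
    [255,[0,0,0.001],[0,0,0]],
    [255,[0,0,0.001],[0,0,0]]
  ]
}}

```text
t: 21.25
eef_pos: [602.7, -213.2, 103.2]
orientation: [[-0.001, -1.0, 0.0], [-1.0, 0.001, -0.0], [0.0, -0.0, -1.0]]
wrist_force: [0.0, -0.1, 1.1]
opening: 0.186
finger_force: 44.2
```

Request:
{"op": "play_rows", "data": {
  "deltas": [
    [255,[0,0,0.001],[0,0,0]],
    [255,[0,0,0.001],[0,0,0]],
    [255,[0,0,0.001],[0,0,0]]
  ]
}}

```text
t: 21.62
eef_pos: [602.7, -213.3, 102.1]
orientation: [[-0.001, -1.0, 0.0], [-1.0, 0.001, -0.0], [0.0, -0.0, -1.0]]
wrist_force: [0.4, -0.3, 3.4]
opening: 0.188
finger_force: 44.3
```

Request:
{"op": "play_rows", "data": {
  "deltas": [
    [255,[0,0,0.0005],[0,0,0]],
    [255,[0,0,0.0005],[0,0,0]],
    [255,[0,0,0.0005],[0,0,0]]
  ]
}}

```text
t: 22.0
eef_pos: [602.7, -213.2, 101.6]
orientation: [[-0.001, -1.0, 0.0], [-1.0, 0.001, -0.0], [0.0, -0.0, -1.0]]
wrist_force: [-0.3, 1.0, 3.1]
opening: 0.185
finger_force: 44.3
```

Request:
{"op": "play_rows", "data": {
  "deltas": [
    [255,[0,0,-0.001],[0,0,0]],
    [255,[0,0,-0.001],[0,0,0]],
    [100,[0,0,-0.001],[0,0,0]],
    [100,[0,0,-0.001],[0,0,0]],
    [100,[0,0,-0.001],[0,0,0]]
  ]
}}

```text
t: 22.62
eef_pos: [602.3, -213.1, 101.8]
orientation: [[-0.001, -1.0, -0.001], [-1.0, 0.001, 0.0], [-0.0, 0.001, -1.0]]
wrist_force: [-0.2, 0.1, -0.3]
opening: 0.606
finger_force: 0.0
```

Request:
{"op": "play_rows", "data": {
  "deltas": [
    [100,[0,0,0],[0,0,0]],
    [100,[0,0,-0.02],[0,0,0]],
    [100,[0,0,-0.06],[0,0,0]],
    [100,[0,0,-0.11],[0,0,0]],
    [100,[0,0,-0.13],[0,0,0]]
  ]
}}

```text
t: 23.25
eef_pos: [603.4, -213.8, 238.6]
orientation: [[-0.001, -1.0, 0.007], [-1.0, 0.001, -0.002], [0.002, -0.007, -1.0]]
wrist_force: [-0.7, 0.3, -0.7]
opening: 0.603
finger_force: 0.0
```

```bash
python3 - <<'E'
from h import *
snap('top');a=snap('scene');st=sensors.get_state();print(st['t'],st['eef_pos'],st['opening'],st['wrist_force'])
A=cv2.resize(a['image'][90:190,215:335],None,fx=5,fy=5,interpolation=cv2.INTER_CUBIC)
for z in (22,130,114):
    u=((proj(a,[602.5,-214,z])[0]+[-1.4,1.1]-[215,90])*5).astype(int);print(z,u);cv2.circle(A,tuple(u.tolist()),2,(0,255,255),-1)
cv2.imwrite('pics/s6.png',A)
print(tri(a,[304.8,177.4],snap('top'),[268.9,226.9]))
E
```

```text
23.35 [ 603.64521474 -213.74895381  237.74259924] 0.609476722145681 [ 0.19584988 -0.18607265  0.01375759]
22 [228 457]
130 [229 298]
114 [229 323]
(array([ 477.63022615, -197.81716366,   89.28438911]), [array([0.7, 0.2]), array([-0.1, -0.6])])
```

View pics/s6.png

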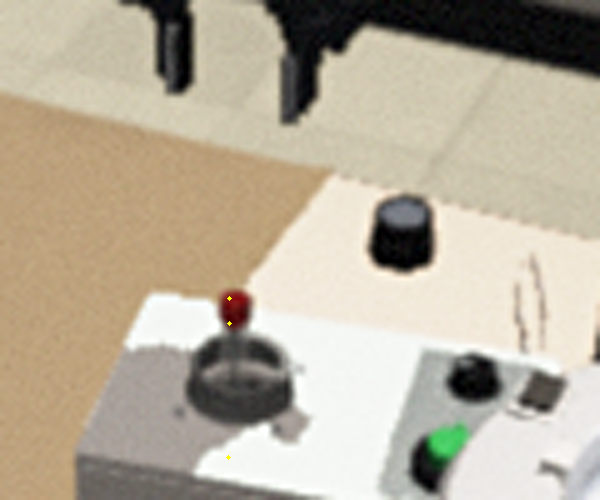

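The tube is seated in the collar; its cap is exactly where a home tube's cap should be (marks at 229,298–323). Now over to the green button (435,440 in the crop) with fingers shut.

Request:
{"op": "play_rows", "data": {
  "deltas": [
    [255,[-0.003,0.03,0],[0,0,0]],
    [255,[-0.008,0.07,0],[0,0,0]],
    [255,[-0.0155,0.11,0.02],[0,0,0]],
    [255,[-0.0155,0.124,0.05],[0,0,0]],
    [255,[-0.0155,0.124,0.07],[0,0,0]]
  ]
}}

```text
t: 24.02
eef_pos: [477.4, -197.4, 160.7]
orientation: [[-0.001, -1.0, -0.001], [-1.0, 0.001, 0.001], [-0.001, 0.001, -1.0]]
wrist_force: [-0.1, -0.2, 0.1]
opening: -0.0
finger_force: 0.0
```

Request:
{"op": "play_rows", "data": {
  "deltas": [
    [255,[0,0,0.01],[0,0,0]],
    [255,[0,0,0.02],[0,0,0]],
    [255,[0,0,0.02],[0,0,0]],
    [255,[0,0,0.02],[0,0,0]]
  ]
}}

```text
t: 24.52
eef_pos: [479.1, -197.8, 142.9]
orientation: [[-0.001, -1.0, 0.001], [-1.0, 0.001, -0.0], [0.0, -0.001, -1.0]]
wrist_force: [-0.1, -0.0, 0.3]
opening: 0.0
finger_force: 0.0
```

```bash
python3 - <<'E'
from h import *
b=snap('top');a=snap('scene');st=sensors.get_state();p=st['eef_pos'];print(st['t'],p,st['opening'],st['wrist_force'],st['joints'],st['joint_efforts'])
A=a['image'][20:320,120:512].copy();A=cv2.resize(A,None,fx=2,fy=2,interpolation=cv2.INTER_CUBIC)
for q in (p,[478.5,-197.8,87]):
    u=((proj(a,q)[0]+[-1.4,1.1]-[120,20])*2).astype(int);print(u);cv2.circle(A,tuple(u.tolist()),2,(0,255,255),-1)
cv2.imwrite('pics/s7.png',A)
print(atz(b,[268.9,226.9],87))
E
```

```text
24.625 [ 478.99498274 -197.73657205  143.00375353] 0.0033437968922689623 [-0.0825196  -0.31801504 -0.37231754] [-2.46520296e-03 -1.73833321e-01 -2.79216415e-01  1.59942058e-04
 -1.46453945e+00  1.81431035e-03] [ 2.96509803e-03 -2.56084639e+01  3.44960082e+01  6.88910365e+00
 -5.92287734e-05  1.24018760e-05]
[370 283]
[367 318]
[ 476.20157353 -198.20915309   87.        ]
```

View pics/s7.png

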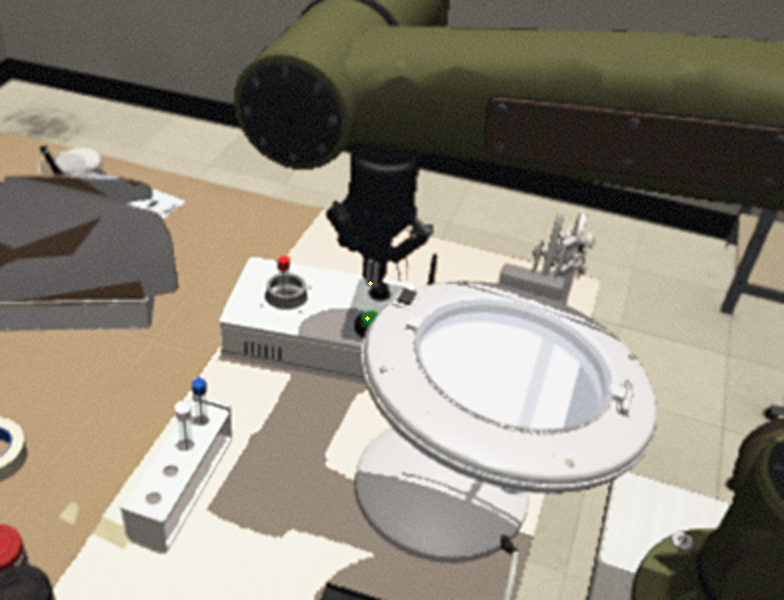

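Forearm passes well clear above the lamp, and the shut fingertips (370,283) stand over the button (367,318). Lowering.

Request:
{"op": "play_rows", "data": {
  "deltas": [
    [255,[0,0.001,0.015],[0,0,0]],
    [255,[0,0.001,0.03],[0,0,0]],
    [255,[0,0.001,0.043],[0,0,0]],
    [255,[0,0.001,0.043],[0,0,0]]
  ]
}}

```text
t: 25.12
eef_pos: [476.7, -197.5, 97.5]
orientation: [[-0.001, -1.0, -0.003], [-1.0, 0.001, 0.0], [-0.0, 0.003, -1.0]]
wrist_force: [-1.2, -0.3, 1.2]
opening: 0.006
finger_force: 0.0
```

Request:
{"op": "play_rows", "data": {
  "deltas": [
    [255,[0,0,0.003],[0,0,0]],
    [255,[0,0,0.006],[0,0,0]],
    [255,[0,0,0.008],[0,0,0]],
    [255,[0,0,0.008],[0,0,0]]
  ]
}}

```text
t: 25.62
eef_pos: [477.6, -197.6, 91.3]
orientation: [[-0.001, -1.0, -0.0], [-1.0, 0.001, 0.0], [-0.0, 0.0, -1.0]]
wrist_force: [-0.3, -1.0, 0.4]
opening: 0.003
finger_force: 0.0
```

Request:
{"op": "play_rows", "data": {
  "deltas": [
    [255,[0,0,0.0015],[0,0,0]],
    [255,[0,0,0.0015],[0,0,0]]
  ]
}}

```text
t: 25.88
eef_pos: [477.7, -197.7, 90.1]
orientation: [[-0.001, -1.0, 0.0], [-1.0, 0.001, -0.0], [0.0, -0.0, -1.0]]
wrist_force: [-0.3, 0.4, 1.0]
opening: 0.003
finger_force: 0.5
```

Request:
{"op": "play_rows", "data": {
  "deltas": [
    [255,[0,0,0.0015],[0,0,0]],
    [255,[0,0,0.0015],[0,0,0]]
  ]
}}

```text
t: 26.12
eef_pos: [477.8, -197.7, 88.6]
orientation: [[-0.001, -1.0, 0.001], [-1.0, 0.001, -0.0], [0.0, -0.001, -1.0]]
wrist_force: [0.6, 0.6, 1.7]
opening: -0.001
finger_force: 0.9
```

Request:
{"op": "play_rows", "data": {
  "deltas": [
    [255,[0,0,0.0015],[0,0,0]],
    [255,[0,0,0.0015],[0,0,0]]
  ]
}}

```text
t: 26.38
eef_pos: [477.7, -197.7, 87.0]
orientation: [[-0.001, -1.0, 0.0], [-1.0, 0.001, -0.0], [0.0, -0.0, -1.0]]
wrist_force: [0.4, 0.9, 2.7]
opening: -0.001
finger_force: 1.2
```

```bash
python3 -c "
from h import *
avg(4)"
```

```text
F [0.2431 0.0859 2.2086] [0.2881 0.2764 0.1293] 
T [ 0.0137 -0.1686  0.0115] [0.0127 0.0155 0.0124] 
J [ -0.0813 -25.0039  32.4474   6.2871  -0.15     0.0006] [0.0134 0.0157 0.0189 0.0198 0.0352 0.    ] 
P [ 477.7462 -197.6786   87.0544] t 26.575
```

Request:
{"op": "play_rows", "data": {
  "deltas": [
    [255,[0,0,0.0015],[0,0,0]],
    [255,[0,0,0.0015],[0,0,0]]
  ]
}}

```text
t: 26.82
eef_pos: [477.7, -197.7, 85.5]
orientation: [[-0.0, -1.0, 0.0], [-1.0, 0.0, -0.0], [0.0, -0.0, -1.0]]
wrist_force: [0.3, 1.1, 3.8]
opening: -0.0
finger_force: 1.6
```

Request:
{"op": "play_rows", "data": {
  "deltas": [
    [255,[0,0,0.001],[0,0,0]],
    [255,[0,0,0.001],[0,0,0]],
    [255,[0,0,0.001],[0,0,0]]
  ]
}}

```text
t: 27.2
eef_pos: [477.7, -197.7, 84.5]
orientation: [[-0.001, -1.0, 0.0], [-1.0, 0.001, -0.0], [0.0, -0.0, -1.0]]
wrist_force: [0.7, 0.2, 2.8]
opening: -0.0
finger_force: 1.8
```

```bash
python3 -c "
from h import *
avg(4)"
```

```text
F [ 1.2487 -0.2377  3.7966] [0.1834 0.2309 0.2704] 
T [-0.1111 -0.4487 -0.0031] [0.0153 0.0268 0.0103] 
J [ -0.0801 -24.4474  31.4486   5.9194  -0.422    0.0006] [0.0036 0.0051 0.0396 0.0187 0.0299 0.    ] 
P [ 477.7219 -197.6628   84.4784] t 27.4
```

Request:
{"op": "play_rows", "data": {
  "deltas": [
    [255,[0,0,0.0005],[0,0,0]],
    [255,[0,0,0.0005],[0,0,0]],
    [255,[0,0,0.0005],[0,0,0]]
  ]
}}

```text
t: 27.78
eef_pos: [477.7, -197.7, 84.1]
orientation: [[-0.001, -1.0, 0.0], [-1.0, 0.001, -0.0], [0.0, -0.0, -1.0]]
wrist_force: [0.7, -0.5, 5.5]
opening: 0.0
finger_force: 2.6
```

Request:
{"op": "play_rows", "data": {
  "deltas": [
    [255,[0,0,-0.005],[0,0,0]],
    [255,[0,0,-0.02],[0,0,0]],
    [255,[0,0,-0.06],[0,0,0]],
    [255,[0,0,-0.1],[0,0,0]],
    [255,[0,0,-0.12],[0,0,0]]
  ]
}}

```text
t: 28.4
eef_pos: [477.8, -197.7, 206.4]
orientation: [[-0.001, -1.0, 0.002], [-1.0, 0.001, -0.0], [0.0, -0.002, -1.0]]
wrist_force: [0.8, -0.4, -1.0]
opening: 0.003
finger_force: 0.0
```

Request:
{"op": "play_rows", "data": {
  "deltas": [
    [255,[0.02,0,0],[0,0,0]],
    [255,[0.06,0,0],[0,0,0]],
    [255,[0.1,0,0],[0,0,0]],
    [255,[0.1,0,0],[0,0,0]],
    [255,[0.1,0,0],[0,0,0]]
  ]
}}

```text
t: 29.02
eef_pos: [477.2, -297.4, 203.0]
orientation: [[-0.001, -1.0, -0.002], [-1.0, 0.001, 0.001], [-0.001, 0.002, -1.0]]
wrist_force: [0.0, 1.3, 0.6]
opening: 0.0
finger_force: 0.0
```

```bash
python3 - <<'E'
from h import *
b=snap('top');a=snap('scene');st=sensors.get_state();print(st['t'],st['eef_pos'],st['wrist_force'])
A=cv2.resize(a['image'][140:280,170:350],None,fx=4,fy=4,interpolation=cv2.INTER_CUBIC)
cv2.imwrite('pics/s8.png',A)
print([blob(x,'green')[0] for x in (a,b)])
E
```

```text
29.125 [ 477.50239857 -296.91140111  203.61926132] [-0.55745617  0.40870666  0.14242745]
[([303.5, 178.4], [300, 175, 8, 8, 40]), ([268.8, 226.8], [265, 223, 9, 9, 58])]
```

View pics/s8.png

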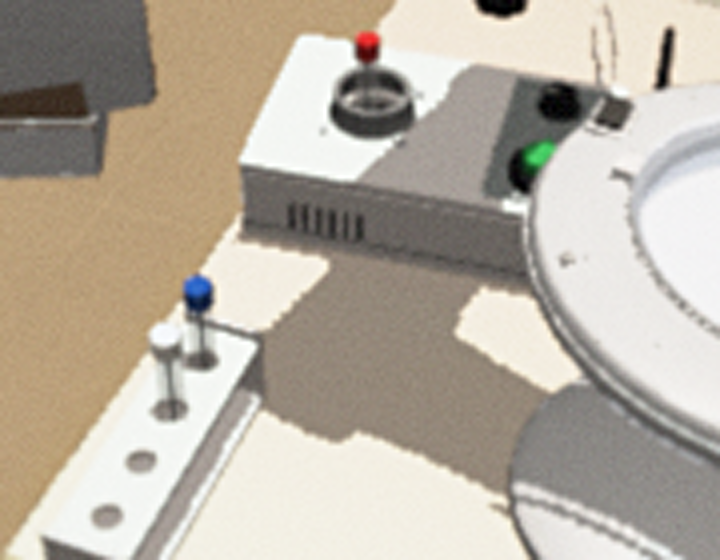

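The red tube is seated in the collar (cap at 367,47), the green button has sprung back (540,155), and the other two tubes are in the rack. Handing in.

```bash
python3 -c "
from h import *
print(job.close_job())"
```

```text
the job is handed in; nothing more can be done
None
```

The red-capped tube is fully home in the mixer's well and released, and the start button was pressed through its full travel (about 5 N) and sprang back. The highest force I read between tube and mixer was about 6 N. The other two tubes and the loupe were not touched, and the job was handed in at about 29 s.

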